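Push a panel piece home in the drilling jig

TASK

Get the teal panel piece ready for drilling: push it along the jig plate until its long far edge is flush against the aluminium back fence and its left end is right up against the yellow end stop. Then push the red keeper arm (the one with the black knob) round over the seated piece as far as it goes. Keep the piece flat on the plate the whole time - slide it, do not lift it - and leave all the other things undisturbed.

Things in the scene. Friction and masses are not known exactly. Their poses are not given: they have to be found in the camera images.
- jig: Drilling jig fixed on the table: dark steel plate 280 (x) by 380 (y) by 12 mm, from x = -150 to 130 and y = -190 to 190 in its frame, top at z = 12. Origin on the table; x points away from the robot, square to the fence, y to the left along it (yaw up to 0.3 rad). Aluminium back fence: face at x = 110, from y = -170 to 100. Yellow end stop: face at y = 100, from x = 40 to 110.
- jig_corner (a point): Inner corner where the fence's face (looks to -x) and the end stop's face (looks to -y) meet, on the plate's top; axes as the jig's. Fence and stop are 16 mm thick and stand 14 mm above the plate. The panel piece's corner belongs here.
- panel: Loose teal pressed steel piece: upright-sided block 80 (x) by 120 (y) by 24 mm high, 0.3 to 0.55 kg. Origin at the centre of its underside; x, y as the jig's when seated. Starts flat on the plate, off the stops, turned up to 0.4 rad from the jig. Steel lug on top 12 (x) by 30 (y) by 26 mm high, centred at y = -32 mm. Seated, its centre is at x = 70, y = 40 mm in the jig's frame.
- panel_corner (a point): The panel piece's far left bottom corner (+40 mm x, +60 mm y from its origin, at the underside).
- keeper (a joint): Angle of the red keeper arm about its upright pivot, rad, counter-clockwise from above. 0: arm points to the jig's -x (towards the robot); 1.571: to the jig's -y, over the seated piece, at its limit. Starts between -0.4 and 0.25; stays where left (about 2 N at the knob). Arm 20 mm wide, 36 mm above the plate at its top, 28 at its underside: passes 4 mm over the piece, clear of the lug.
- keeper_pivot (a point): The keeper's pivot axis, on the plate's top surface, at x = 50, y = 145 mm in the jig's frame; post 20 mm in diameter, 40 mm high, on a boss 36 mm in diameter, 6 mm high. The arm reaches 96 mm from this axis.
- keeper_knob (a point): The black upright knob near the free end of the keeper arm, 88 mm from the pivot axis: 18 mm in diameter, from 36 to 76 mm above the plate; this point lies at its mid-height on its axis (56 mm above the plate).
- bushing: Brass drill bushing standing on the jig plate's near part, left of the piece, 36 mm in diameter, 32 mm high; origin under its centre. Leave alone.
- bolt: Steel bolt standing on its head on the jig plate's near right corner, 21 mm head, 45 mm high; origin under its centre. Leave alone.
- spray_can: Aluminium spray can with a teal label, 66 mm in diameter, 190 mm high, standing on the table at the far left or far right of the jig; origin under its centre. Leave alone.
- filler_tin: Filler tin with yellow label and red cap, 84 mm in diameter, 85 mm high, standing on the table at the far left or far right of the jig; origin under its centre. Leave alone.
- hammer: Hammer lying on the table to the right of the jig, origin under its middle. Leave alone.
- screwdriver: Screwdriver lying on the table to the left of the jig, origin under its middle. Leave alone.
- sanding_block: Cork sanding block 112 by 62 by 38 mm lying on the table, near left; origin under its centre. Leave alone.
Not all that is in view belongs to the job. Leave any blue, orange or pink look-alike of the panel alone.

How it is judged (in metres and radians):
On the way, in this order (a step that is already met when the one before it is completed fails the run):
1. the panel piece is seated: against the fence and the end stop, square (x of panel_corner in the frame of jig_corner above -0.003 m and y of panel_corner in the frame of jig_corner above -0.003 m and angle between the x axis of panel and the x axis of jig, either way round below 0.035 rad and y of panel in the frame of jig above 0.02 m and z of panel_corner in the frame of jig_corner below 0.003 m), for 0.2 s.
2. the keeper arm is swung fully over the seated piece (all of step 1 and value of joint keeper above 1.45 rad), for 0.2 s.
At the end, for the whole second after the job is handed in: The piece's far left corner is within 3 mm of the fence's face and of the end stop's face, its edge within 0.035 rad of the fence, flat on the plate and at rest; the keeper arm is past 1.45 rad (all of step 2 and linear speed of panel below 0.01 m/s); the robot touches nothing.
It fails at once if the panel piece is lifted off the plate (its centre over 6 mm up) or tilted over 0.1 rad (z of panel in the frame of jig above 0.018 m or angle between panel's own z axis and vertical above 0.1 rad).
It fails at once if one of the other things is moved by more than 20 mm (distance of any of bushing, bolt, spray_can, filler_tin, hammer, screwdriver, sanding_block from where it was at the start of the episode above 0.02 m).
It also fails if it takes over 64 s, if anything falls off the work surface, if the arm or the gripper's body presses on something with over 40 N, if the wrist force passes 120 N, or if a joint passes its speed limit or range.

ROBOT

A 6-joint arm with a two-finger parallel gripper is mounted at the origin on the work surface. World frame = base frame: x ahead of the robot, y to its left, z up, the work surface at z = 0. Lengths are in mm, angles in rad, forces in N, time in s.
With the tool pointing down it reaches from about 275 to 750 mm from the base axis. Payload 10.2 kg.
Tool frame: the origin (TCP) lies on the front face of the gripper's body, between the roots of the fingers; the fingertips stand 73 mm ahead of it and the grasp point (between the pads) lies 54 mm ahead of it; z points along the fingers, y is the line along which they close (so a half turn about z gives the same grasp; the last joint's range is limited). The gripper opens to 85 mm and grips with 20 to 120 N. Pads are 22 mm wide; open, the fingers measure 114 mm over their backs; the gripper's body (76 mm by 85 mm) begins 54 mm behind the grasp point. The pads swing forward as they close: fully open they stand 13 mm farther back than shut.
Start: joints at [0.975, 0.313, 1.498, -0, 1.331, -0.223], TCP at [191.231, 488.94, 303.894] pointing down, gripper open.
Joint ranges: [-2.94, 2.94], [-0.97, 2.17], [0.19, 2.56], [-1.23, 4.37], [0.02, 3.11], [-2.88, 2.88]. Speed limits (rad/s): [2.39, 2.39, 3.01, 3.14, 3.14, 3.14].

INTERFACE

Orientations are given as a unit quaternion [w, x, y, z].
In Python, from rig import * gives the robot as it stands.
- The arm moves only by the tool step_arm, never from a script. Its argument "plan" is a list of rows, each an object with "offset": the shift along the tool's x, y, z in cm, a list of three; "rot": the turn, a rotation vector about the tool's x, y, z in degrees, a list of three; "gripper": the finger opening in cm, from 0 to 8.54. In form: [{"offset": [x, y, z], "rot": [wx, wy, wz], "gripper": gripper}, ...]. A call has 1 to 12 rows; each row is the pose to reach, as a shift and turn from the pose commanded when the call began, along the tool's axes at that moment; what a row does not reach only later rows make up. A row lasts 1/10 s, in which the tool goes at most 50 mm and 8.59 degrees, less where a joint would pass 70% of its speed; a pose out of reach is approached as far as the arm can. A call with a gripper value outside its range is refused whole. The fingers move at their own pace and stop on an object; "squeeze" is the grip in N (left out, the last holds). Time passes only in rows, so rows that repeat a pose let the fingers close. It gives the time, the measured TCP pose, the force, the opening and the grip force at its end, in the units of the state.
- sense(): the state, without advancing time (a new reading comes with each control period).
- capture(name): name is "scene" or "side" or "wrist"; returns a dict with "color" (400x640x3 uint8, red, green, blue), "depth" (400x640 float32, mm along the optical axis (not along the pixel's ray), 0 where there is no reading), "vertical_fov" (degrees; the focal length in pixels is half the picture's height over the tangent of half this angle, whatever the lens; pixels are square), "cx", "cy" (the principal point, pixels), "rvec" (rotation vector, rad) and "tvec" (3), from world to camera coordinates, as OpenCV has them; the wrist camera has in their place "mount" (4x4, takes a point from camera to tool coordinates, whose origin is the TCP and whose axes are the flange's). Camera axes: x right, y down, z forward; pixel columns grow to the right and rows downward; lengths in mm; the calibration is good to about 2 mm. A picture is of the moment at which its call begins: read the wrist's pose just before it.
- finish_job(): hands the job in; it is judged then, once.
The state is a dict: "time_s": time; "joints": joint angles; "dq": joint speeds; "tau": joint torques, N m; "eef_pos": TCP position; "ee_rot": TCP orientation; "force": force on the tool from outside, world axes, zero at the start; "wrist_torque": the same for the moment, N m; "grip_width": opening from 0.0 (shut) to 1.0 (fully open); "grip_force": force on a finger pad.
Only numpy, scipy, OpenCV 4.12 (cv2) and the standard library are available. Lean on these libraries where they do the work, as an engineer would, in place of code of your own. Each camera call takes 0.05 s, during which the arm holds its last target. There are 200 camera calls.

## Working session

There is one attempt and no reset: what is moved stays moved. The work goes in short steps, Python scripts to look and compute and a tool call to move; the robot and the scene stay as the last step left them, time stands still between calls to the robot, and variables do not carry over. Pictures are saved under pics/ and viewed, at most 10 in all, crops included, and the job is handed in when it is done.

Besides the shell and the picture viewer there is one more tool, called as name(argument=value, ...), one argument or row to a line, values as JSON. step_arm: Moves the arm, as the interface text tells. Its arguments: {"type":"object","properties":{"plan":{"type":"array"},"squeeze":{"type":"number"}},"required":["plan"]}

```bash
mkdir -p pics; cat > h.py <<'E'
from rig import *
import numpy as np, cv2
from scipy.spatial.transform import Rotation as R
def cam(name):
    s=sense(); c=capture(name); f=200/np.tan(np.radians(c["vertical_fov"])/2)
    if name=="wrist":
        q=s["ee_rot"]; T=np.eye(4); T[:3,:3]=R.from_quat([q[1],q[2],q[3],q[0]]).as_matrix(); T[:3,3]=s["eef_pos"]
        M=T@np.array(c["mount"]); Rc,o=M[:3,:3],M[:3,3]
    else:
        Rw=cv2.Rodrigues(np.array(c["rvec"],float))[0]; Rc=Rw.T; o=-Rw.T@np.array(c["tvec"],float).ravel()
    c.update(R=Rc,o=o,f=f); return c
def onplane(c,uv,z):
    uv=np.atleast_2d(uv).astype(float)
    d=np.c_[(uv[:,0]-c["cx"])/c["f"],(uv[:,1]-c["cy"])/c["f"],np.ones(len(uv))]@c["R"].T
    return c["o"]+d*((z-c["o"][2])/d[:,2])[:,None]
def cloud(c):
    v,u=np.mgrid[:400,:640]; D=c["depth"]
    P=np.stack([(u-c["cx"])/c["f"]*D,(v-c["cy"])/c["f"]*D,D],-1)
    return P@c["R"].T+c["o"]
def save(c,n): cv2.imwrite("pics/"+n,c["color"][:,:,::-1])
E
python3 - <<'E'
from h import *
for n in ("scene","side"):
    c=cam(n); save(c,n+"0.png"); print(n,c["o"].round(),c["f"])
s=sense();print(s["eef_pos"],s["ee_rot"],s["time_s"])
E
```

```text
scene [1473.  -99. 1161.] 459.46065483410877
side [  -9. -843.  739.] 445.94512843499615
[191.15061716 488.82065351 303.42097065] [-2.22265982e-04  1.85328563e-01  9.82676458e-01 -5.02674112e-04] 0.1
```

View pics/scene0.png

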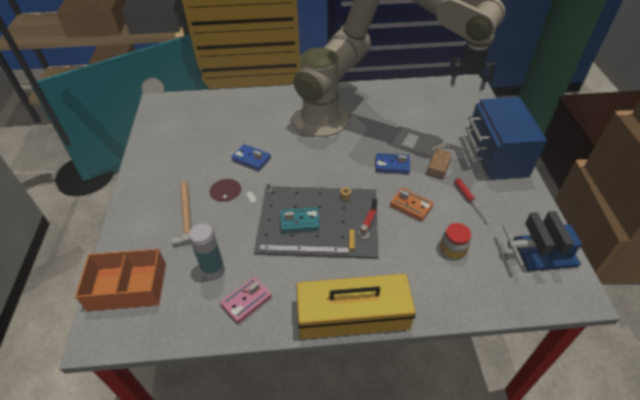

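View pics/side0.png

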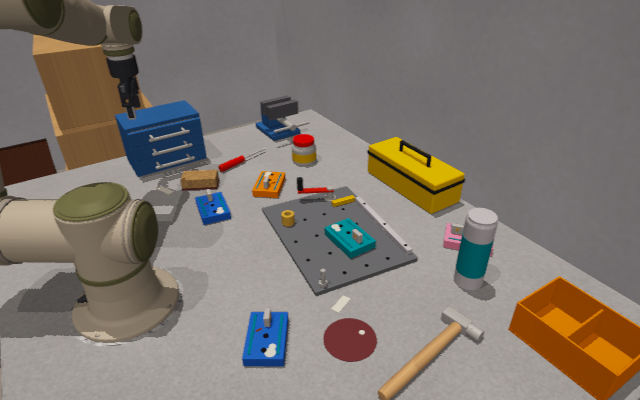

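The teal piece on the dark plate is at scene (300,219) and side (350,237). The blue, orange and pink look-alikes are all off the plate. The red keeper arm is at scene (370,213), with its knob towards the robot.

```bash
cat >> h.py <<'E'
def teal(c):
    h=cv2.cvtColor(c["color"],cv2.COLOR_RGB2HSV); return (h[...,0]>78)&(h[...,0]<98)&(h[...,1]>110)&(h[...,2]>50)
def red(c):
    h=cv2.cvtColor(c["color"],cv2.COLOR_RGB2HSV); return ((h[...,0]<6)|(h[...,0]>174))&(h[...,1]>150)&(h[...,2]>80)
def rect(P):
    r=cv2.minAreaRect(P[:,:2].astype(np.float32)); return np.round(r[0],1),np.round(r[1],1),round(r[2],1),np.round(cv2.boxPoints(r),0).tolist()
def big(m):
    n,l,s,_=cv2.connectedComponentsWithStats(m.astype(np.uint8)); i=1+np.argmax(s[1:,4]); return l==i
E
python3 - <<'E'
from h import *
boxes={"scene":(250,385,180,260),"side":(255,420,170,300)}
for n,(a,b,t,d) in boxes.items():
    c=cam(n); P=cloud(c); m=np.zeros((400,640),bool); m[t:d,a:b]=1
    V=c["color"].max(-1).astype(int)-c["color"].min(-1)
    p=m&(V<25)&(c["color"].max(-1)<110)&(abs(P[...,2]-12)<5); p=big(p)
    print(n,"plate",rect(P[p]),np.median(P[p][:,2]))
    for nm,z in (("plateRay",12),):
        uv=np.argwhere(p)[:,::-1]; print(nm,rect(onplane(c,uv,z)))
    t_=big(m&teal(c)); Q=P[t_]; print("teal z",np.percentile(Q[:,2],[5,50,95]).round(1))
    k=t_&(abs(P[...,2]-36)<5); print("panel",rect(P[k]),rect(onplane(c,np.argwhere(k)[:,::-1],36)))
    r=m.copy(); r[:, :]|=False; rr=big(m&red(c)); print("arm",rect(onplane(c,np.argwhere(rr)[:,::-1],48)),P[rr].mean(0).round(1))
    kn=m&(P[...,2]>56)&(P[...,2]<95)&(c["color"].max(-1)<70); print("knob",kn.sum(),np.median(P[kn],0).round(1))
    lug=m&(P[...,2]>52)&(P[...,2]<70)&(V<40)&(c["color"].max(-1)>70); print("tall grey",lug.sum(),np.median(P[lug],0).round(1))
E
```

```text
scene plate (array([534.2, -48.7]), array([378.6, 284.1]), 82.0, [[367.0, -216.0], [648.0, -256.0], [701.0, 119.0], [420.0, 159.0]]) 10.118758752157191
plateRay (array([537.2, -49.1]), array([377.2, 283.1]), 82.0, [[371.0, -216.0], [651.0, -256.0], [703.0, 118.0], [423.0, 157.0]])
teal z [29.8 34.  37.5]
panel (array([ 546.5, -109.7]), array([ 77.1, 113. ]), 3.1, [[505.0, -55.0], [511.0, -168.0], [588.0, -164.0], [582.0, -51.0]]) (array([ 546.1, -108.5]), array([110.9,  74. ]), 88.8, [[508.0, -163.0], [582.0, -165.0], [584.0, -54.0], [510.0, -52.0]])
arm (array([571.4, 110. ]), array([13. , 60.8]), 60.4, [[542.0, 119.0], [595.0, 89.0], [601.0, 101.0], [548.0, 131.0]]) [572.  109.3  46.1]
knob 38 [540.8 126.8  77.1]
tall grey 54 [ 543.9 -138.5   57.8]
side plate (array([524.8, -50.7]), array([383.5, 276.3]), 83.1, [[365.0, -225.0], [639.0, -258.0], [685.0, 123.0], [411.0, 156.0]]) 10.941473961075303
plateRay (array([525.1, -54.4]), array([380.5, 276.4]), 82.4, [[363.0, -225.0], [637.0, -261.0], [687.0, 116.0], [413.0, 153.0]])
teal z [14.7 34.1 37.1]
panel (array([ 538.8, -110.2]), array([ 83.2, 124.7]), 0.1, [[497.0, -48.0], [497.0, -173.0], [580.0, -172.0], [580.0, -48.0]]) (array([ 535.1, -114.2]), array([124.9,  82.8]), 89.9, [[494.0, -177.0], [576.0, -177.0], [577.0, -52.0], [494.0, -52.0]])
arm (array([565.8, 101.2]), array([27.5, 99.3]), 61.4, [[516.0, 113.0], [603.0, 65.0], [616.0, 90.0], [529.0, 137.0]]) [561.8  97.8  50.6]
knob 137 [809.5   9.8  73.7]
tall grey 85 [ 535.2 -146.2   58.7]
```

step_arm(
  plan=[
    {"offset": [-12,-10,0],"rot": [0,0,-4],"gripper": 8.5},
    {"offset": [-24,-20,0],"rot": [0,0,-8],"gripper": 8.5},
    {"offset": [-36,-30,0],"rot": [0,0,-13],"gripper": 8.5},
    {"offset": [-49,-40,0],"rot": [0,0,-13],"gripper": 8.5},
    {"offset": [-49,-40,0],"rot": [0,0,-13],"gripper": 8.5},
    {"offset": [-49,-40,0],"rot": [0,0,-13],"gripper": 8.5},
    {"offset": [-49,-40,0],"rot": [0,0,-13],"gripper": 8.5},
    {"offset": [-49,-40,0],"rot": [0,0,-13],"gripper": 8.5},
    {"offset": [-49,-40,0],"rot": [0,0,-13],"gripper": 8.5},
    {"offset": [-49,-40,0],"rot": [0,0,-13],"gripper": 8.5},
    {"offset": [-49,-40,0],"rot": [0,0,-13],"gripper": 8.5},
    {"offset": [-49,-40,0],"rot": [0,0,-13],"gripper": 8.5},
  ],
)

```text
time_s: 1.4
eef_pos: [486.4, -35.9, 303.9]
ee_rot: [0.0, 0.073, 0.997, 0.0]
force: [1.0, 0.6, 1.0]
grip_width: 0.995
grip_force: 0.0
```

step_arm(
  plan=[
    {"offset": [0,0,0],"rot": [0,0,0],"gripper": 8.5},
    {"offset": [0,0,0],"rot": [0,0,0],"gripper": 8.5},
  ],
)

```text
time_s: 1.6
eef_pos: [485.8, -34.4, 303.4]
ee_rot: [-0.001, 0.074, 0.997, 0.0]
force: [-0.3, 0.5, -0.3]
grip_width: 0.997
grip_force: 0.0
```

```bash
python3 - <<'E'
from h import *
c=cam("wrist"); save(c,"w1.png"); np.savez("w1.npz",**{k:c[k] for k in("color","depth","R","o","f","cx","cy")}); s=sense(); print(s["eef_pos"],s["ee_rot"],c["o"].round(),c["f"])
E
```

```text
[485.54490915 -33.51974683 303.65437712] [-3.82226030e-04  7.30242423e-02  9.97330075e-01  1.89462845e-04] [408. -23. 374.] 355.4576461459954
```

View pics/w1.png

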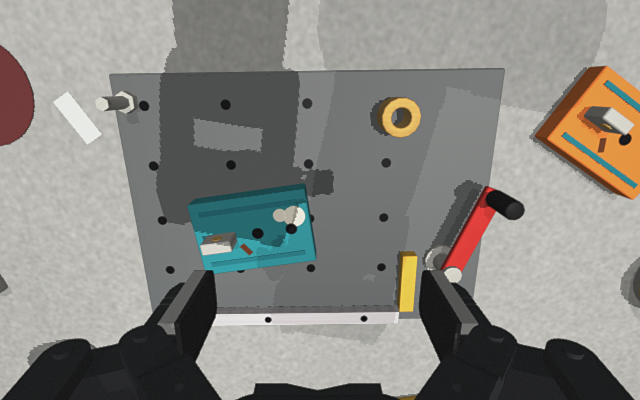

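The wrist view shows the teal panel at (252,228) with its lug at (218,243). The fence strip is at row 312, the yellow stop at (408,282), the keeper knob at (507,205), the pivot at (452,277), the bushing at (402,117) and the bolt at (115,102).

```bash
python3 - <<'E'
from h import *
c=cam("wrist"); col=c["color"].astype(int); hsv=cv2.cvtColor(c["color"],cv2.COLOR_RGB2HSV); P=cloud(c)
# fence: pale, z~26
m=np.zeros((400,640),bool); m[295:340,215:402]=1
f=big(m&(col.min(-1)>120)); 
pts=np.array([[u,np.where(f[:,u])[0].min()-.5] for u in range(230,390,3) if f[:,u].any()])
W=onplane(c,pts,26); l=cv2.fitLine(W[:,:2].astype(np.float32),cv2.DIST_HUBER,0,.01,.01).ravel()
print("fence topedge line ang",np.degrees(np.arctan2(l[1],l[0])),l[2:], "z",np.median(P[f][:,2]))
y=big((hsv[...,0]>18)&(hsv[...,0]<32)&(hsv[...,1]>120)&(np.arange(640)[None]>390)&(np.arange(400)[:,None]>230))
ypts=np.array([[np.where(y[v])[0].min()-.5,v] for v in range(258,305,2)])
Wy=onplane(c,ypts,26); l2=cv2.fitLine(Wy[:,:2].astype(np.float32),cv2.DIST_HUBER,0,.01,.01).ravel()
print("stop face line ang",np.degrees(np.arctan2(l2[1],l2[0])),l2[2:],Wy[[0,-1]].round(),np.median(P[y][:,2]))
A=np.array([[l[0],-l2[0]],[l[1],-l2[1]]]); t=np.linalg.solve(A,l2[2:]-l[2:]); C=l[2:]+t[0]*l[:2]; print("corner",C)
# plate near edge
dk=big((col.max(-1)-col.min(-1)<25)&(col.max(-1)<135)&(abs(P[...,2]-12)<4)&(np.arange(400)[:,None]<300))
e=np.array([[u,np.where(dk[:,u])[0].min()-.5] for u in range(340,490,4)]); We=onplane(c,e,12)
le=cv2.fitLine(We[:,:2].astype(np.float32),cv2.DIST_HUBER,0,.01,.01).ravel(); print("near edge ang",np.degrees(np.arctan2(le[1],le[0])),le[2:])
n=np.array([-le[1],le[0]]); n*=np.sign(n[0]); print("near edge to fence (260):",n@(C-le[2:]))
tm=big(teal(c)); Q=P[tm]; k=tm&(abs(P[...,2]-36)<3); k=cv2.morphologyEx(k.astype(np.uint8),cv2.MORPH_OPEN,np.ones((3,3)))>0
print("panel ray",rect(onplane(c,np.argwhere(k)[:,::-1],36))); print("panel cloud",rect(P[k]))
r=big(red(c)); print("arm",rect(onplane(c,np.argwhere(r&(abs(P[...,2]-48)<4))[:,::-1],48)))
kn=big((col.max(-1)<60)&(P[...,2]>80)&(P[...,2]<95)&(np.arange(640)[None]>480)&(np.arange(400)[:,None]<240)); print("knobtop",kn.sum(),onplane(c,np.argwhere(kn)[:,::-1].mean(0),88),P[kn].mean(0))
fi=(P[...,2]<260)&(P[...,2]>100)&(c["depth"]>0)&(np.arange(400)[:,None]>260); print("finger lowest z",np.percentile(P[fi][:,2],[0,1,3]), "TCP",sense()["eef_pos"][2])
i=fi&(P[...,2]<np.percentile(P[fi][:,2],10)); print(rect(P[i]))
E
```

```text
fence topedge line ang 82.41938 [647.5045  -63.26088] z 0.7533964010992804
stop face line ang -8.112219 [621.19385   34.739098] [[593.  39.  26.]
 [650.  31.  26.]] 25.70183885978281
corner [659.81415   29.234215]
near edge ang 82.33044 [404.07086  71.06334]
near edge to fence (260): 259.03796
panel ray (array([ 536.9, -109.8]), array([119.2,  79.9]), 89.8, [[497.0, -169.0], [577.0, -170.0], [577.0, -50.0], [497.0, -50.0]])
panel cloud (array([ 537.5, -110. ]), array([ 80. , 119.3]), 0.0, [[498.0, -50.0], [498.0, -170.0], [578.0, -170.0], [578.0, -50.0]])
arm (array([564.4, 107.7]), array([21.2, 93.8]), 60.1, [[518.0, 122.0], [600.0, 75.0], [610.0, 94.0], [529.0, 140.0]])
knobtop 363 [[528.54301397 125.23351697  88.        ]] [529.15990853 125.96171186  86.5448572 ]
finger lowest z [243.16316664 244.63776922 245.34901853] TCP 303.84710463167335
(array([485.9, -35.3]), array([89.7, 21.4]), 81.6, [[469.0, -78.0], [490.0, -81.0], [503.0, 7.0], [482.0, 11.0]])
```

step_arm(
  plan=[
    {"offset": [1.6,-3.5,2],"rot": [0,0,-0.5],"gripper": 8.5},
    {"offset": [1.6,-6.8,6],"rot": [0,0,-0.5],"gripper": 8.5},
    {"offset": [1.6,-6.8,10],"rot": [0,0,-0.5],"gripper": 8.5},
    {"offset": [1.6,-6.8,14],"rot": [0,0,-0.5],"gripper": 8.5},
    {"offset": [1.6,-6.8,17],"rot": [0,0,-0.5],"gripper": 8.5},
    {"offset": [1.6,-6.8,19],"rot": [0,0,-0.5],"gripper": 8.5},
    {"offset": [1.6,-6.8,19],"rot": [0,0,-0.5],"gripper": 8.5},
    {"offset": [1.6,-6.8,19],"rot": [0,0,-0.5],"gripper": 8.5},
  ],
)

```text
time_s: 2.5
eef_pos: [460.3, -98.1, 114.8]
ee_rot: [0.0, 0.068, 0.998, -0.0]
force: [0.2, -0.6, -0.1]
grip_width: 0.995
grip_force: 0.0
```

```bash
cat >> h.py <<'E'
EX=np.array([np.cos(-.136),np.sin(-.136)]); EY=np.array([-EX[1],EX[0]]); O=np.array([537.2,-55.])
def jig(p): d=np.asarray(p)[...,:2]-O; return np.stack([d@EX,d@EY],-1)
def where():
    s=sense(); q=s["ee_rot"]; r=R.from_quat([q[1],q[2],q[3],q[0]]).as_matrix()
    print("t",s["time_s"],"TCP jig",jig(s["eef_pos"]).round(1),"z",round(s["eef_pos"][2],1),"yaw err deg",round(np.degrees(np.arctan2(r[1,1],r[0,1])-np.pi/2+.136),2),"F",np.round(s["force"],1))
def panel(n):
    c=cam(n); P=cloud(c); m=teal(c)&(abs(P[...,2]-36)<4)&(abs(jig(P)[...,0])<140)&(abs(jig(P)[...,1])<140)
    m=big(cv2.morphologyEx(m.astype(np.uint8),cv2.MORPH_OPEN,np.ones((3,3)))); W=onplane(c,np.argwhere(m)[:,::-1],36)
    r=rect(W); print(n,"panel jig",jig(r[0]).round(1),r[1],"yaw rel",(r[2]+7.8+45)%90-45,jig(np.array(r[3])).round(1).tolist()); return c
E
python3 - <<'E'
from h import *
where(); c=cam("side"); P=cloud(c); s=sense(); save(c,"s1.png")
panel("scene");panel("side")
E
```

```text
t 2.5 TCP jig [-70.3 -53.1] z 114.8 yaw err deg 0.01 F [ 0.2 -0.6 -0.1]
scene panel jig [ 39.1 -29.5] [12.6 16.4] yaw rel 4.199999999999989 [[31.0, -36.1], [48.0, -34.8], [46.3, -22.9], [30.3, -24.1]]
side panel jig [  7.1 -57.1] [121.3  80. ] yaw rel 7.699999999999989 [[-24.8, -122.5], [54.4, -111.6], [39.0, 8.4], [-40.2, -2.5]]
```

step_arm(
  plan=[
    {"offset": [0,0,2],"rot": [0,0,0],"gripper": 8.5},
    {"offset": [0,0,3.2],"rot": [0,0,0],"gripper": 8.5},
    {"offset": [-1,0,3.2],"rot": [0,0,0],"gripper": 8.5},
    {"offset": [-2,0,3.2],"rot": [0,0,0],"gripper": 8.5},
    {"offset": [-2.8,0,3.2],"rot": [0,0,0],"gripper": 8.5},
    {"offset": [-3.6,0,3.2],"rot": [0,0,0],"gripper": 8.5},
    {"offset": [-4.4,0,3.2],"rot": [0,0,0],"gripper": 8.5},
    {"offset": [-5.2,0,3.2],"rot": [0,0,0],"gripper": 8.5},
    {"offset": [-6,0,3.2],"rot": [0,0,0],"gripper": 8.5},
    {"offset": [-6.8,0,3.2],"rot": [0,0,0],"gripper": 8.5},
    {"offset": [-7.4,0,3.2],"rot": [0,0,0],"gripper": 8.5},
    {"offset": [-7.8,0,3.2],"rot": [0,0,0],"gripper": 8.5},
  ],
)

```text
time_s: 3.85
eef_pos: [537.9, -109.5, 81.9]
ee_rot: [0.0, 0.069, 0.998, -0.0]
force: [-3.1, 0.0, 2.8]
grip_width: 0.995
grip_force: 1.9
```

```bash
python3 - <<'E'
from h import *
where(); c=panel("side"); save(c,"s2.png")
E
```

```text
t 3.85 TCP jig [  8.1 -53.9] z 81.9 yaw err deg -0.06 F [-3.1  0.   2.8]
side panel jig [ 79.8 -77.4] [133.9  66.7] yaw rel -36.400000000000006 [[13.0, -111.3], [66.9, -151.3], [146.1, -43.6], [93.1, -3.4]]
```

View pics/s2.png

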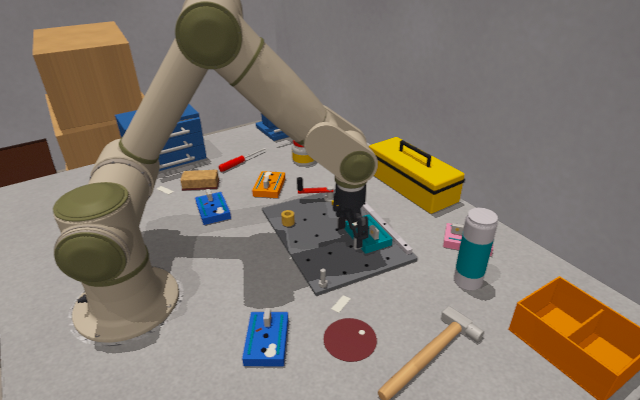

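The panel at side (370,235) is now parallel to the fence, with both fingers on its near edge.

step_arm(
  plan=[
    {"offset": [-0.4,0,0],"rot": [0,0,0],"gripper": 8.5},
    {"offset": [-0.7,0,0],"rot": [0,0,0],"gripper": 8.5},
    {"offset": [-0.9,0,0],"rot": [0,0,0],"gripper": 8.5},
    {"offset": [-1.1,0,0],"rot": [0,0,0],"gripper": 8.5},
    {"offset": [-1.2,0,0],"rot": [0,0,0],"gripper": 8.5},
    {"offset": [-1.2,0,0],"rot": [0,0,0],"gripper": 8.5},
  ],
)

```text
time_s: 4.5
eef_pos: [549.4, -111.1, 81.9]
ee_rot: [0.0, 0.069, 0.998, -0.0]
force: [-0.6, 0.2, 0.2]
grip_width: 0.997
grip_force: 0.2
```

step_arm(
  plan=[
    {"offset": [-0.1,0,0],"rot": [0,0,0],"gripper": 8.5},
    {"offset": [-0.2,0,0],"rot": [0,0,0],"gripper": 8.5},
    {"offset": [-0.2,0,0],"rot": [0,0,0],"gripper": 8.5},
  ],
)

```text
time_s: 4.8
eef_pos: [549.9, -111.2, 81.9]
ee_rot: [-0.002, 0.068, 0.998, 0.0]
force: [-12.3, -0.1, 7.4]
grip_width: 0.996
grip_force: 5.9
```

```bash
python3 - <<'E'
from h import *
where(); 
c=cam("scene"); cv2.imwrite("pics/c1.png",cv2.resize(c["color"][170:270,240:400,::-1],None,fx=5,fy=5,interpolation=cv2.INTER_CUBIC))
E
```

```text
t 4.8 TCP jig [ 20.2 -53.9] z 81.9 yaw err deg -0.05 F [-12.3  -0.1   7.4]
```

View pics/c1.png

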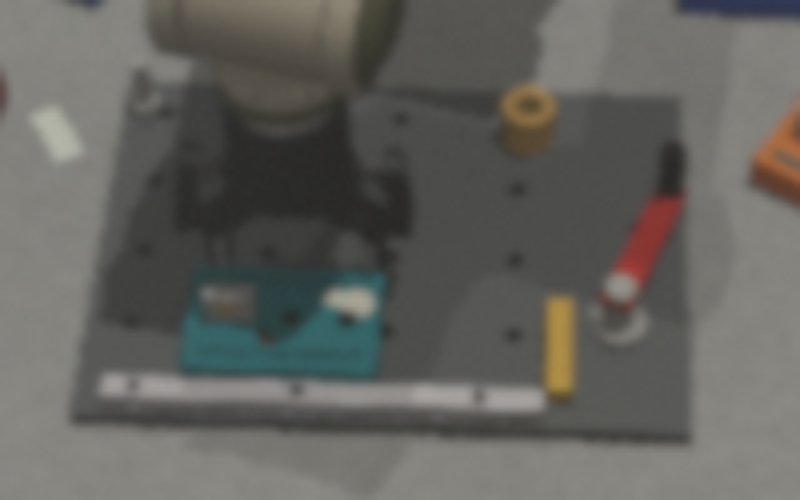

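step_arm(
  plan=[
    {"offset": [1,0,0],"rot": [0,0,0],"gripper": 8.5},
    {"offset": [3,0,0],"rot": [0,0,0],"gripper": 8.5},
    {"offset": [3,0,-3],"rot": [0,0,0],"gripper": 5},
    {"offset": [3,-3,-7],"rot": [0,0,0],"gripper": 0},
    {"offset": [3,-5,-8],"rot": [0,0,0],"gripper": 0},
    {"offset": [3,-5,-8],"rot": [0,0,0],"gripper": 0},
    {"offset": [3,-5,-8],"rot": [0,0,0],"gripper": 0},
    {"offset": [3,-5,-8],"rot": [0,0,0],"gripper": 0},
  ],
)

```text
time_s: 5.65
eef_pos: [514.5, -155.7, 160.9]
ee_rot: [-0.001, 0.068, 0.998, 0.0]
force: [0.5, 0.8, -0.3]
grip_width: 0.0
grip_force: 0.0
```

```bash
python3 - <<'E'
from h import *
where(); print(sense()["grip_width"]); panel("wrist")
c=cam("side"); P=cloud(c); m=np.zeros((400,640),bool); m[205:295,450:500]=1; m&=(P[...,2]>30)&(P[...,2]<200); print("can",jig(P[m]).min(0),jig(P[m]).max(0),P[m][:,2].max()); panel("side")
E
```

```text
t 5.65 TCP jig [  -8.9 -102.9] z 160.9 yaw err deg -0.03 F [ 0.5  0.8 -0.3]
0.00027058134674055683
wrist panel jig [ 51.4 -40.5] [80.4 45.1] yaw rel -0.10000000000002274 [[29.0, -80.8], [73.4, -80.8], [73.5, -0.0], [29.1, -0.1]]
can [ 159.44242682 -330.32119382] [ 281.39970842 -147.041329  ] 191.66744566320574
side panel jig [ 69.6 -62.3] [118.8  79.6] yaw rel -1.9000000000000057 [[27.4, -120.4], [107.4, -122.6], [111.4, -3.9], [32.3, -1.6]]
```

step_arm(
  plan=[
    {"offset": [-3,-4,0],"rot": [0,0,0],"gripper": 0},
    {"offset": [-7.8,-5.7,0],"rot": [0,0,0],"gripper": 0},
    {"offset": [-7.8,-5.7,2],"rot": [0,0,0],"gripper": 0},
    {"offset": [-7.8,-5.7,5],"rot": [0,0,0],"gripper": 0},
    {"offset": [-7.8,-5.7,6.6],"rot": [0,0,0],"gripper": 0},
    {"offset": [-7.8,-4.7,6.6],"rot": [0,0,0],"gripper": 0},
    {"offset": [-7.8,-3.7,6.6],"rot": [0,0,0],"gripper": 0},
    {"offset": [-7.8,-3.0,6.6],"rot": [0,0,0],"gripper": 0},
    {"offset": [-7.8,-2.2,6.6],"rot": [0,0,0],"gripper": 0},
    {"offset": [-7.8,-1.4,6.6],"rot": [0,0,0],"gripper": 0},
  ],
)

```text
time_s: 6.8
eef_pos: [590.6, -181.1, 97.2]
ee_rot: [0.001, 0.068, 0.998, -0.001]
force: [-0.6, -4.4, 4.1]
grip_width: -0.005
grip_force: 2.8
```

```bash
python3 - <<'E'
from h import *
where(); c=panel("wrist"); save(c,"w2.png")
E
```

```text
t 6.8 TCP jig [  70.  -117.7] z 97.2 yaw err deg -0.05 F [-0.6 -4.4  4.1]
wrist panel jig [ 69.8 -46. ] [119.2  79.6] yaw rel -0.10000000000002274 [[30.4, -105.9], [109.2, -106.2], [109.9, 14.0], [30.3, 13.2]]
```

View pics/w2.png

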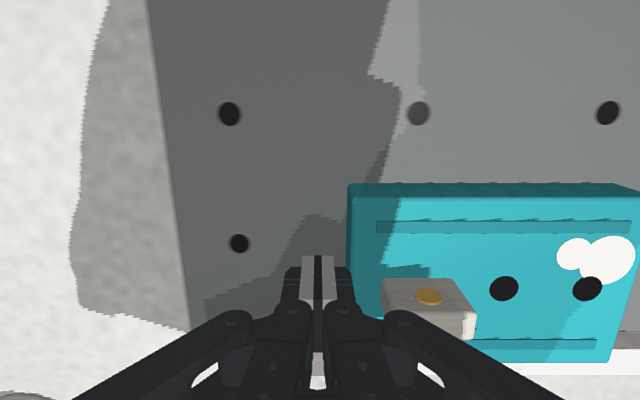

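The fingertips at (318,280) rest against the panel's right end at col 348, and the panel is still square, so I'll keep pushing left.

step_arm(
  plan=[
    {"offset": [0,0.8,0],"rot": [0,0,0],"gripper": 0},
    {"offset": [0,1.6,0],"rot": [0,0,0],"gripper": 0},
    {"offset": [0,2.4,0],"rot": [0,0,0],"gripper": 0},
    {"offset": [0,3.2,0],"rot": [0,0,0],"gripper": 0},
    {"offset": [0,4,0],"rot": [0,0,0],"gripper": 0},
    {"offset": [0,4.8,0],"rot": [0,0,0],"gripper": 0},
    {"offset": [0,5.6,0],"rot": [0,0,0],"gripper": 0},
    {"offset": [0,6.4,0],"rot": [0,0,0],"gripper": 0},
    {"offset": [0,7,0],"rot": [0,0,0],"gripper": 0},
    {"offset": [0,7.6,0],"rot": [0,0,0],"gripper": 0},
    {"offset": [0,8,0],"rot": [0,0,0],"gripper": 0},
    {"offset": [0,8.2,0],"rot": [0,0,0],"gripper": 0},
  ],
)

```text
time_s: 8.05
eef_pos: [601.2, -99.6, 95.8]
ee_rot: [-0.0, 0.068, 0.998, 0.0]
force: [-0.3, -3.1, 1.9]
grip_width: 0.002
grip_force: 1.8
```

```bash
python3 - <<'E'
from h import *
where(); panel("wrist")
E
```

```text
t 8.05 TCP jig [ 69.5 -35.5] z 95.8 yaw err deg -0.05 F [-0.3 -3.1  1.9]
wrist panel jig [69.4 36.6] [119.3  79.7] yaw rel -0.4000000000000057 [[29.1, -22.3], [109.0, -23.4], [109.8, 95.8], [29.9, 97.0]]
```

step_arm(
  plan=[
    {"offset": [0,0.1,0],"rot": [0,0,0],"gripper": 0},
    {"offset": [0,0.2,0],"rot": [0,0,0],"gripper": 0},
    {"offset": [0,0.3,0],"rot": [0,0,0],"gripper": 0},
    {"offset": [0,0.4,0],"rot": [0,0,0],"gripper": 0},
    {"offset": [0,0.5,0],"rot": [0,0,0],"gripper": 0},
  ],
)

```text
time_s: 8.6
eef_pos: [601.8, -95.0, 95.7]
ee_rot: [-0.0, 0.069, 0.998, 0.0]
force: [-0.5, -2.7, -0.5]
grip_width: -0.002
grip_force: 1.2
```

```bash
python3 - <<'E'
from h import *
where(); panel("wrist")
E
```

```text
t 8.6 TCP jig [ 69.5 -30.8] z 95.7 yaw err deg -0.07 F [-0.5 -2.7 -0.5]
wrist panel jig [69.4 41.3] [119.2  79.7] yaw rel -0.4000000000000057 [[29.5, -18.2], [109.3, -18.4], [109.2, 100.7], [30.4, 101.1]]
```

step_arm(
  plan=[
    {"offset": [0,0.1,0],"rot": [0,0,0],"gripper": 0},
    {"offset": [0,0.2,0],"rot": [0,0,0],"gripper": 0},
    {"offset": [0,0.2,0],"rot": [0,0,0],"gripper": 0},
  ],
)

```text
time_s: 8.95
eef_pos: [602.3, -93.5, 95.9]
ee_rot: [0.0, 0.069, 0.998, -0.001]
force: [0.5, -5.9, -1.3]
grip_width: 0.002
grip_force: 2.7
```

step_arm(
  plan=[
    {"offset": [0,0.1,0],"rot": [0,0,0],"gripper": 0},
    {"offset": [0,0.2,0],"rot": [0,0,0],"gripper": 0},
  ],
)

```text
time_s: 9.15
eef_pos: [602.7, -93.0, 96.2]
ee_rot: [0.001, 0.068, 0.998, -0.002]
force: [-3.2, -17.2, 0.6]
grip_width: -0.005
grip_force: 8.4
```

```bash
python3 - <<'E'
from h import *
where(); c=panel("wrist")
y=cv2.cvtColor(c["color"],cv2.COLOR_RGB2HSV); y=big((y[...,0]>18)&(y[...,0]<32)&(y[...,1]>120)); print("stop",jig(onplane(c,np.argwhere(y)[:,::-1],26)).min(0))
E
```

```text
t 9.15 TCP jig [ 70.  -28.7] z 96.2 yaw err deg -0.06 F [ -3.2 -17.2   0.6]
wrist panel jig [70.1 42.7] [119.2  80.1] yaw rel -0.10000000000002274 [[30.4, -17.0], [110.2, -17.2], [110.0, 101.9], [30.2, 102.0]]
stop [ 69.0367823 112.3735059]
```

Firm contact at 17 N and the panel is square. Next I'll retreat, lift, and go above the knob.

step_arm(
  plan=[
    {"offset": [0,-1,0],"rot": [0,0,0],"gripper": 0},
    {"offset": [0,-3,0],"rot": [0,0,0],"gripper": 0},
    {"offset": [0,-3,-3],"rot": [0,0,0],"gripper": 0},
    {"offset": [0,-3,-7],"rot": [0,0,0],"gripper": 0},
    {"offset": [3,0,-10.5],"rot": [0,0,0],"gripper": 0},
    {"offset": [5,4,-10.5],"rot": [0,0,0],"gripper": 4},
    {"offset": [7,8,-10.5],"rot": [0,0,0],"gripper": 4.5},
    {"offset": [9,12,-10.5],"rot": [0,0,0],"gripper": 4.5},
    {"offset": [10.3,16.5,-10.5],"rot": [0,0,0],"gripper": 4.5},
    {"offset": [10.3,20.6,-10.5],"rot": [0,0,0],"gripper": 4.5},
    {"offset": [10.3,20.6,-10.5],"rot": [0,0,0],"gripper": 4.5},
    {"offset": [10.3,20.6,-10.5],"rot": [0,0,0],"gripper": 4.5},
  ],
)

```text
time_s: 10.4
eef_pos: [528.4, 127.6, 200.7]
ee_rot: [-0.0, 0.068, 0.998, 0.0]
force: [1.0, -0.2, -0.3]
grip_width: 0.529
grip_force: 0.0
```

```bash
python3 - <<'E'
from h import *
where(); s=sense(); print(s["joints"],s["grip_width"])
c=panel("side"); c=cam("wrist"); save(c,"w3.png"); P=cloud(c); col=c["color"].astype(int)
kn=(col.max(-1)<70)&(P[...,2]>70)&(P[...,2]<95)&(np.hypot(*(jig(P)-[-33,178]).transpose(2,0,1))<30)
print(kn.sum(),jig(P[kn].mean(0)),P[kn][:,2].max())
E
```

```text
t 10.4 TCP jig [-33.5 179.7] z 200.7 yaw err deg 0.03 F [ 1.  -0.2 -0.3]
[ 2.12439000e-02  4.54572655e-01  1.57864330e+00  3.71245696e-04
  1.10895187e+00 -1.41418939e+00] 0.5294753749719087
side panel jig [68.8 40.2] [120.5  79.9] yaw rel -0.6000000000000227 [[28.7, -19.3], [108.6, -20.5], [109.3, 99.7], [29.4, 100.9]]
940 [-33.85176013 180.4987794 ] 89.84180476555076
```

View pics/w3.png

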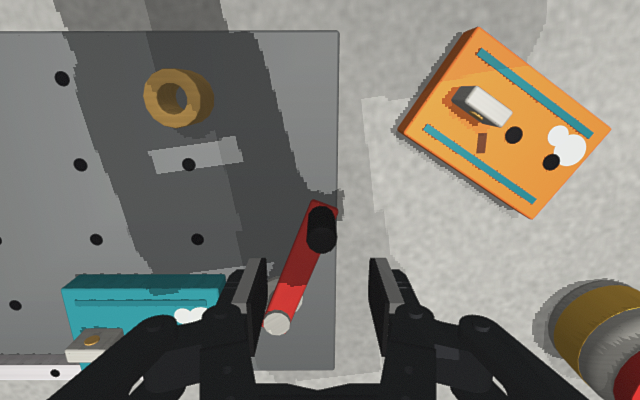

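The knob at (321,232) lies midway between the fingers at cols 250 and 385, and the panel is still seated at the lower left. I'll descend and grip.

step_arm(
  plan=[
    {"offset": [0,0,3],"rot": [0,0,0],"gripper": 4.5},
    {"offset": [0,0,6],"rot": [0,0,0],"gripper": 4.5},
    {"offset": [0,0,6.7],"rot": [0,0,0],"gripper": 4.5},
    {"offset": [0,0,6.7],"rot": [0,0,0],"gripper": 2.5},
    {"offset": [0,0,6.7],"rot": [0,0,0],"gripper": 1.5},
    {"offset": [0,0,6.7],"rot": [0,0,0],"gripper": 1.5},
    {"offset": [0,0,6.7],"rot": [0,0,0],"gripper": 1.5},
    {"offset": [0,0,6.7],"rot": [0,0,0],"gripper": 1.5},
  ],
  squeeze=20,
)

```text
time_s: 11.3
eef_pos: [529.1, 127.0, 135.0]
ee_rot: [0.001, 0.069, 0.998, -0.0]
force: [-0.2, -2.0, 6.6]
grip_width: 0.199
grip_force: 22.0
```

```bash
python3 - <<'E'
from h import *
where(); print(sense()["grip_width"],sense()["grip_force"])
p=jig(sense()["eef_pos"])
for t in np.linspace(-.37,1.57,15):
    q=np.array([50,145])-88*np.array([np.cos(t),np.sin(t)]); print(round(t,2),"off x,y cm",round(-(q-p)[0]/10,2),round((q-p)[1]/10,2))
E
```

```text
t 11.3 TCP jig [-32.7 179.2] z 135.0 yaw err deg -0.06 F [-0.2 -2.   6.6]
0.19927139933474916 21.95048063993454
-0.37 off x,y cm -0.06 -0.24
-0.23 off x,y cm 0.3 -1.4
-0.09 off x,y cm 0.49 -2.6
0.05 off x,y cm 0.52 -3.82
0.18 off x,y cm 0.38 -5.03
0.32 off x,y cm 0.08 -6.21
0.46 off x,y cm -0.39 -7.34
0.6 off x,y cm -1.0 -8.39
0.74 off x,y cm -1.76 -9.34
0.88 off x,y cm -2.64 -10.18
1.02 off x,y cm -3.63 -10.9
1.15 off x,y cm -4.71 -11.47
1.29 off x,y cm -5.85 -11.88
1.43 off x,y cm -7.04 -12.13
1.57 off x,y cm -8.26 -12.22
```

step_arm(
  plan=[
    {"offset": [0.3,-1.2,0],"rot": [0,0,0],"gripper": 1.5},
    {"offset": [0.5,-2.4,0],"rot": [0,0,0],"gripper": 1.5},
    {"offset": [0.5,-3.6,0],"rot": [0,0,0],"gripper": 1.5},
    {"offset": [0.4,-4.8,0],"rot": [0,0,0],"gripper": 1.5},
    {"offset": [0.1,-6.0,0],"rot": [0,0,0],"gripper": 1.5},
    {"offset": [-0.4,-7.1,0],"rot": [0,0,0],"gripper": 1.5},
    {"offset": [-1.0,-8.2,0],"rot": [0,0,0],"gripper": 1.5},
    {"offset": [-1.8,-9.1,0],"rot": [0,0,0],"gripper": 1.5},
    {"offset": [-2.6,-10.0,0],"rot": [0,0,0],"gripper": 1.5},
    {"offset": [-3.6,-10.7,0],"rot": [0,0,0],"gripper": 1.5},
    {"offset": [-4.7,-11.3,0],"rot": [0,0,0],"gripper": 1.5},
    {"offset": [-4.7,-11.3,0],"rot": [0,0,0],"gripper": 1.5},
  ],
)

```text
time_s: 12.5
eef_pos: [561.5, 7.9, 134.2]
ee_rot: [0.002, 0.069, 0.998, 0.0]
force: [3.4, 4.9, 2.8]
grip_width: 0.202
grip_force: 22.3
```

```bash
python3 - <<'E'
from h import *
where(); print(sense()["grip_width"],sense()["grip_force"])
p=jig(sense()["eef_pos"]); d=np.array([50,147])-p; print("r",np.hypot(*d),"theta",np.arctan2(d[1],d[0]))
E
```

```text
t 12.5 TCP jig [15.5 65.6] z 134.2 yaw err deg -0.13 F [3.4 4.9 2.8]
0.20166375582538432 22.336589097976685
r 88.37155484397937 theta 1.1703215927219628
```

step_arm(
  plan=[
    {"offset": [-0.8,-0.3,0],"rot": [0,0,0],"gripper": 1.5},
    {"offset": [-1.6,-0.5,0],"rot": [0,0,0],"gripper": 1.5},
    {"offset": [-2.3,-0.6,0],"rot": [0,0,0],"gripper": 1.5},
    {"offset": [-2.9,-0.7,0],"rot": [0,0,0],"gripper": 1.5},
    {"offset": [-3.3,-0.7,0],"rot": [0,0,0],"gripper": 1.5},
    {"offset": [-3.6,-0.7,0],"rot": [0,0,0],"gripper": 1.5},
    {"offset": [-3.6,-0.7,0],"rot": [0,0,0],"gripper": 1.5},
  ],
)

```text
time_s: 13.2
eef_pos: [591.7, -1.3, 133.0]
ee_rot: [-0.006, 0.068, 0.998, 0.002]
force: [-20.6, 14.2, 13.1]
grip_width: 0.204
grip_force: 24.2
```

```bash
python3 - <<'E'
from h import *
where(); print(sense()["grip_width"],sense()["grip_force"])
p=jig(sense()["eef_pos"]); d=np.array([50,147])-p; print("r",np.hypot(*d),"theta",np.arctan2(d[1],d[0]))
panel("side")
E
```

```text
t 13.2 TCP jig [46.7 60.6] z 133.0 yaw err deg -0.02 F [-20.6  14.2  13.1]
0.20367987211687744 24.210389256477356
r 86.5038292170271 theta 1.532307737159462
side panel jig [68.9 40. ] [119.4  80.3] yaw rel 0.5999999999999943 [[29.8, -20.1], [109.4, -19.3], [108.3, 99.6], [28.5, 99.8]]
```

It is at its limit, with about 20 N. I'll release and lift straight up.

step_arm(
  plan=[
    {"offset": [0.2,0,0],"rot": [0,0,0],"gripper": 2.8},
    {"offset": [0.2,0,0],"rot": [0,0,0],"gripper": 2.8},
    {"offset": [0.2,0,0],"rot": [0,0,0],"gripper": 2.8},
    {"offset": [0.2,0,-2],"rot": [0,0,0],"gripper": 2.8},
    {"offset": [0.2,0,-5],"rot": [0,0,0],"gripper": 2.8},
    {"offset": [2,0,-9],"rot": [0,0,0],"gripper": 2.8},
    {"offset": [6,0,-13],"rot": [0,0,0],"gripper": 2.8},
    {"offset": [10,0,-16],"rot": [0,0,0],"gripper": 2.8},
    {"offset": [10,0,-16],"rot": [0,0,0],"gripper": 2.8},
    {"offset": [10,0,-16],"rot": [0,0,0],"gripper": 2.8},
  ],
)

```text
time_s: 14.25
eef_pos: [495.4, 10.2, 295.0]
ee_rot: [0.001, 0.069, 0.998, -0.0]
force: [1.0, 0.7, 0.2]
grip_width: 0.324
grip_force: 0.0
```

```bash
python3 - <<'E'
from h import *
where(); panel("side"); c=panel("wrist"); save(c,"w4.png"); P=cloud(c)
r=big(red(c)); print("arm",jig(np.array(rect(onplane(c,np.argwhere(r)[:,::-1],48))[3])).round(1).tolist())
E
```

```text
t 14.25 TCP jig [-50.3  58.9] z 295.0 yaw err deg -0.09 F [1.  0.7 0.2]
side panel jig [68.7 40.1] [119.2  80. ] yaw rel -1.1999999999999886 [[27.6, -18.4], [107.6, -20.6], [110.4, 98.9], [29.4, 100.9]]
wrist panel jig [69.5 43. ] [118.3  80. ] yaw rel -0.19999999999998863 [[29.3, -16.2], [109.0, -16.4], [110.0, 101.9], [30.2, 102.0]]
arm [[37.9, 53.6], [59.1, 53.5], [59.3, 88.9], [38.1, 89.0]]
```

View pics/w4.png

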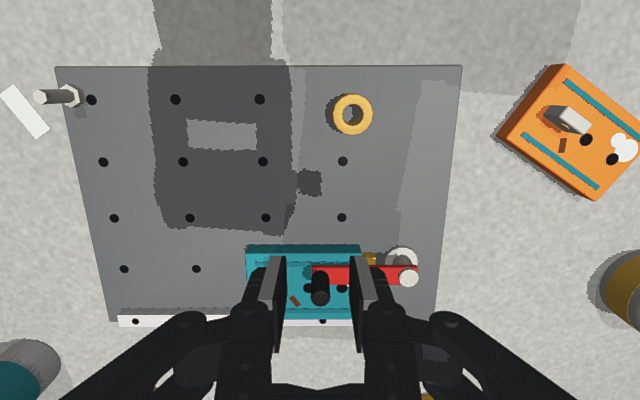

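The red arm now lies along the panel at (365,272), parallel to the fence, with the knob at (320,288). The panel sits against both stops, the gripper is clear, and the bushing and bolt haven't moved.

```bash
python3 -c "
from rig import *
print(finish_job())"
```

```text
the job is handed in; nothing more can be done
None
```

The teal panel is seated square against the fence and end stop, the keeper arm is swung over it to its limit, and the job is handed in; no verdict was returned, but my last measurements fit the criteria.

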